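Fit the bag pole into the plasma machine's pole bracket

TASK

Put the bag pole back on the plasma machine: lift it out of the drying block, lower it upright through the guide rings of the pole bracket until the slotted foot ring stops it, then turn it with light pressure until its cross key drops into the slot and the pole is fully home, and let go of it. Be gentle: the bracket rests on a weighing cell, so never knock, drop or force the pole (30 N at most), and leave the other things where they are.

Things in the scene. Friction and masses are not known exactly. Their poses are not given: they have to be found in the camera images.
- pole_grip (a point): bag pole, loose, 0.25 to 0.5 kg, 255 mm high, standing upright at the start. Point: centre of its blue hand grip (30 mm along x, 28 mm across flats along y, 48 mm high), on the axis, 216 mm above the foot's end; z up the pole. Take it here from above across the 28 mm flats. Hook arms run from the axis along +x and -x, 19 mm above this point, to 59 mm out, their tips 39 mm above it
- pole_foot (a point): centre of the end of the pole's foot; axes as the pole. From here up: spigot 12 mm in diameter with tapered end, 26 mm long; a flat shoulder; tube 25 mm in diameter up to the grip. Cross key through the spigot, a flat bar 5 mm thick, 6 mm high, 24 mm long, along the pole's x (parallel to the hook arms), its underside 10.5 mm above this point. The pole fits either way round (half turn)
- block: white drying block, fixed, 140 x 85 mm, 67 mm high; origin under its centre. At the start the pole stands in its hole 28 mm wide and 55 mm deep, 32 mm from the centre on the -x side; pull it straight up
- bracket_top (a point): pole bracket, fixed to the machine's side: two guide rings and a foot ring on one vertical axis. Point: centre of the upper ring's mouth, 118 mm above the table; bore 35 mm, 10 mm thick, 52 mm outside. z up, x along the machine's side face; the machine stands on the +y side, its face 46 mm from the axis, deck 178 mm high, lid up to 222 mm, screen (to 0.45 m) 240 mm or more from the axis
- ring_mid (a point): centre of the mouth of the middle guide ring, on the same axis 40 mm below the upper mouth: bore 28 mm, 10 mm thick, 46 mm outside; axes as the bracket
- foot_mouth (a point): centre of the top face of the foot ring, on the same axis 83 mm below the upper mouth: brass collar 50 mm across, 29 mm high, bore 13.5 mm, which takes the spigot but not the tube. A 7 mm slot for the cross key runs across it through its whole height, 0.2 to 1.4 rad anticlockwise (from above) from the bracket's x; the angle is not reported. The collar is clamped and does not turn; axes as the bracket
- seat (a point): on the axis, 26 mm below the foot ring's top face: where the foot's end is when the pole is fully home, shoulder on the foot ring. With the key not over the slot it lies on the ring and the pole stands 15.5 mm too high; over the slot (within about 0.08 rad) it sinks home. The bracket is on a weighing cell that must not be loaded or knocked with more than 30 N
- spare_peg: spare steel peg with black cap, 15 mm thick, 117 mm long, standing in the other hole of the drying block; a bystander; origin under its centre
- disinfectant: white bottle with red cap, 66 mm across, 190 mm tall; a bystander; origin under its centre
- tape_roll: roll of tape lying flat, 76 mm across, 25 mm high; a bystander; origin under its centre
- tube_rack: blue rack of capped sample tubes, 100 x 140 mm, 88 mm high; a bystander; origin under its centre
- forceps: steel forceps lying flat between drying block and bracket, about 130 mm long; a bystander; origin under its centre
- pen: blue pen, 120 mm long; a bystander; origin under its centre
- swab_jar: clear jar with steel lid, 68 mm across, 85 mm tall; a bystander; origin under its centre

How it is judged:
On the way, in this order (a step that is already met when the one before it is completed fails the run):
1. the pole's foot is through the upper guide ring (horizontal distance between pole_foot and seat below 0.013 m and z of pole_foot in the frame of seat below 0.095 m), for 0.05 s.
2. the pole's foot is through the middle guide ring and in the foot ring (horizontal distance between pole_foot and seat below 0.006 m and z of pole_foot in the frame of seat below 0.022 m), for 0.1 s.
At the end, for the whole second after the job is handed in: The pole stands fully home in the bracket, its foot within 3 mm of the home height and within 4 mm of the bracket's axis, upright within 0.06 rad, at rest and let go (z of pole_foot in the frame of seat between -0.003 and 0.003 m and horizontal distance between pole_foot and seat below 0.004 m and angle between pole_grip's own z axis and vertical below 0.06 rad and linear speed of pole below 0.02 m/s); the robot touches nothing.
It fails at once if the pole loads or knocks the bracket with more than 30 N (contact force between pole and machine above 30 N).
It fails at once if the pole falls down the bracket (faster than 0.7 m/s in it) (horizontal distance between pole_foot and seat below 0.013 m and z of pole_foot in the frame of seat below 0.1 m and linear speed of pole above 0.7 m/s).
It fails at once if a bystander is moved by more than 20 mm or tipped (distance of any of spare_peg, disinfectant, tape_roll, tube_rack, forceps, pen, swab_jar from where it was at the start of the episode above 0.02 m).
It also fails if it takes over 58 s, if anything falls off the work surface, if the arm or the gripper's body presses on something with over 40 N, if the wrist force passes 120 N, or if a joint passes its speed limit or range.

ROBOT

A 6-joint arm with a two-finger parallel gripper is mounted at the origin on the work surface. World frame = base frame: x ahead of the robot, y to its left, z up, the work surface at z = 0. Lengths are in m, angles in rad, forces in N, time in s.
With the tool pointing down it reaches from about 0.275 to 0.775 m from the base axis. Payload 14.6 kg.
Tool frame: the origin (TCP) lies at the very end of the fingers, on their centre line; the grasp point (between the pads) lies 19 mm behind it; z points along the fingers, y is the line along which they close (so a half turn about z gives the same grasp; the last joint's range is limited). The gripper opens to 85 mm and grips with 20 to 120 N. Pads are 22 mm wide; open, the fingers measure 114 mm over their backs; the gripper's body (76 mm by 85 mm) begins 54 mm behind the grasp point. The pads swing forward as they close: fully open they stand 13 mm farther back than shut.
Start: joints at [1.064, 0.263, -0.048, 1.259, 0, 1.415], TCP at [0.181, 0.493, 0.231] pointing down, gripper open.
Joint ranges: [-2.65, 2.65], [-0.89, 1.7], [-1.18, 1.37], [-2.13, 2.11], [-1.35, 1.29], [-3.14, 3.14]. Speed limits (rad/s): [1.89, 1.89, 2.57, 2.79, 3.14, 3.14].

INTERFACE

Orientations are given as a unit quaternion [w, x, y, z].
In Python, from workcell import get_obs, grab_frame, camera_info, job_done gives the robot as it stands.
- The arm moves only by the shell command python3 -m pendant 'ROWS' [FORCE]. ROWS is JSON, a list of rows, each a list of 3 entries, a list of its own where there are three numbers: the shift along the tool's x, y, z in mm, then the turn, a rotation vector about the tool's x, y, z in rad, then the opening, from 0 (shut) to 1 (fully open). A call has exactly 10 rows; each row is the pose to reach, as a shift and turn from the pose commanded when the call began, along the tool's axes at that moment; what a row does not reach only later rows make up. A row lasts 1/12 s, in which the tool goes at most 41.7 mm and 7.16 degrees, less where a joint would pass 70% of its speed; a pose out of reach is approached as far as the arm can. A call with a gripper value outside its range is refused whole. The fingers move at their own pace and stop on an object; FORCE is the grip in N (left out, the last holds). Time passes only in rows, so rows that repeat a pose let the fingers close, or fill a call up. It gives the time, the measured TCP pose, the force, the opening and the grip force at its end, in the units of the state.
- get_obs(): the state, without advancing time (a new reading comes with each control period).
- grab_frame(name): name is "scene" or "top" or "wrist"; returns the picture (400x640x3 uint8, red, green, blue); there is no depth.
- camera_info(name): a dict with "camera_matrix" (3x3 intrinsics, pixels), "dist" ([k1, k2, p1, p2, k3] as OpenCV has them; the pictures are not rectified), "R" (3x3) and "t" (3): a world point X has camera coordinates R X + t. Camera axes: x right, y down, z forward; pixel columns grow to the right and rows downward; lengths in m; the calibration is good to about 2 mm. A picture is of the moment at which its call begins: read the wrist's pose just before it. camera_info takes no time and is no camera call; for the wrist camera it gives the pose at the moment of the call.
- job_done(): hands the job in; it is judged then, once.
The state is a dict: "time": time; "q": joint angles; "qd": joint speeds; "tau": joint torques, N m; "position": TCP position; "ee_rot": TCP orientation; "force": force on the tool from outside, world axes, zero at the start; "moment": the same for the moment, N m; "finger_gap": finger opening in m; "grip_force": force on a finger pad.
Only numpy, scipy, OpenCV 4.12 (cv2) and the standard library are available. Lean on these libraries where they do the work, as an engineer would, in place of code of your own. Each camera call takes 0.05 s, during which the arm holds its last target. There are 200 camera calls.

## Working session

There is one attempt and no reset: what is moved stays moved. The work goes in short steps, Python scripts to look and compute and a shell command to move; the robot and the scene stay as the last step left them, time stands still between calls to the robot, and variables do not carry over. Pictures are saved under pics/ and viewed, at most 10 in all, crops included, and the job is handed in when it is done.

```bash
ls; mkdir -p pics; python3 - <<'E'
from workcell import *
import cv2,json
o=get_obs();print(o)
for n in("scene","top"):
    cv2.imwrite(f"pics/{n}0.png",grab_frame(n)[:,:,::-1]);print(camera_info(n))
E
```

```text
pics
{'time': 0.0, 'q': array([ 1.06369242e+00,  2.63498404e-01, -4.89433990e-02,  1.25938019e+00,
        2.13014989e-05,  1.41553382e+00]), 'qd': array([ 0.00040758, -0.00044232, -0.0005968 ,  0.00183369, -0.00064439,
       -0.00091472]), 'tau': array([ 3.78732671e-03, -6.37624311e+01,  3.84565473e+01,  1.37374600e-02,
        1.53869451e-06, -1.20648383e-05]), 'position': array([0.18077675, 0.49260594, 0.23083543]), 'ee_rot': array([-1.76825900e-04,  1.75014686e-01,  9.84565689e-01, -4.81501676e-04]), 'force': array([ 0.25184326, -0.18027614, -0.48235199]), 'moment': array([-0.00260207, -0.02803442, -0.03970818]), 'grip_force': 0.0, 'finger_gap': 0.08545410635661536}
{'camera_matrix': array([[508.39855384,   0.        , 312.95344145],
       [  0.        , 508.39855384, 203.67535444],
       [  0.        ,   0.        ,   1.        ]]), 'dist': array([0.01358453, 0.        , 0.        , 0.        , 0.        ]), 'R': array([[-0.12019056,  0.99273681, -0.0052776 ],
       [ 0.81826919,  0.0960548 , -0.56675304],
       [-0.56212966, -0.07243686, -0.82387083]]), 't': array([ 0.20504377, -0.30373005,  1.66337167])}
{'camera_matrix': array([[361.12360845,   0.        , 319.78036899],
       [  0.        , 361.12360845, 195.13088967],
       [  0.        ,   0.        ,   1.        ]]), 'dist': array([-0.07223897,  0.        ,  0.        ,  0.        ,  0.        ]), 'R': array([[ 0.01138876, -0.99991356,  0.00657008],
       [-0.99430997, -0.01202041, -0.10584514],
       [ 0.10591497, -0.00532725, -0.99436092]]), 't': array([-0.14863862,  0.52645843,  1.05057065])}
```

View pics/scene0.png

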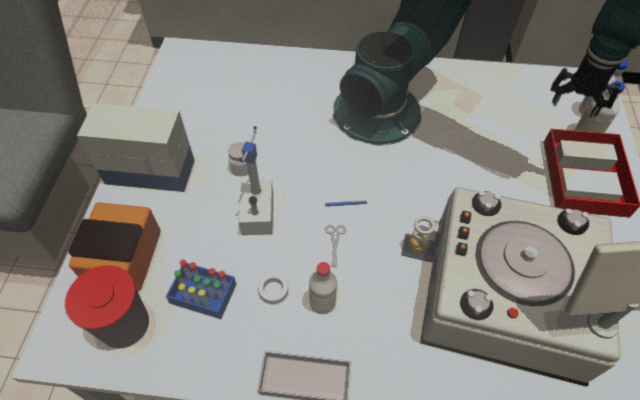

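View pics/top0.png

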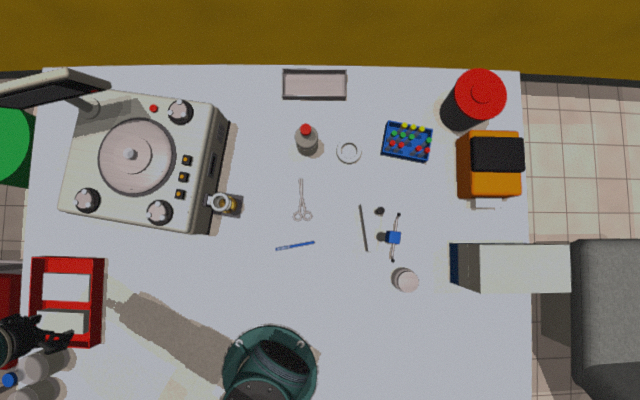

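The scene picture shows the blue grip near (249,149) and the bracket at (425,225). In the top picture the grip is at (393,237), with hook tips at about (398,214) and (392,260). The bracket's upper ring is at (221,203), and the machine's face is the edge running down from (228,122) to (207,234).

```bash
cat > h.py <<'E'
import numpy as np,cv2
from workcell import *
from scipy.spatial.transform import Rotation as Ro
def ray(c,uv):
    K,d=np.array(c["camera_matrix"]),np.array(c["dist"])
    p=cv2.undistortPoints(np.array([[uv]],float),K,d)[0,0]
    R=np.array(c["R"]);return -R.T@np.array(c["t"]),R.T@np.array([*p,1])
def plane(c,uv,z):
    o,d=ray(c,uv);return o+d*(z-o[2])/d[2]
def tri(l):
    A=0;b=0;r=[ray(c,u) for c,u in l]
    for o,d in r:
        d=d/np.linalg.norm(d);M=np.eye(3)-np.outer(d,d);A=A+M;b=b+M@o
    X=np.linalg.solve(A,b)
    return X,[np.linalg.norm(np.cross(X-o,d/np.linalg.norm(d)))*1e3 for o,d in r]
def proj(c,X):
    return cv2.projectPoints(np.array([X],float),cv2.Rodrigues(np.array(c["R"]))[0],np.array(c["t"]),np.array(c["camera_matrix"]),np.array(c["dist"]))[0][0,0]
def blue(im,roi):
    x0,y0,x1,y1=roi;h=cv2.cvtColor(im[y0:y1,x0:x1],cv2.COLOR_RGB2HSV)
    m=cv2.inRange(h,(100,120,50),(130,255,255))
    n,l,s,c=cv2.connectedComponentsWithStats(m);k=1+np.argmax(s[1:,4])
    return c[k]+[x0,y0],s[k],cv2.minAreaRect(np.argwhere(l==k)[:,::-1].astype(np.float32))
def tool():
    o=get_obs();q=o["ee_rot"];return o["position"],Ro.from_quat([q[1],q[2],q[3],q[0]]).as_matrix()
E
python3 - <<'E'
from h import *
S,T=camera_info("scene"),camera_info("top")
si,ti=[cv2.imread(f"pics/{n}0.png")[:,:,::-1] for n in("scene","top")]
bs=blue(si,(230,130,270,175));bt=blue(ti,(375,220,415,255));print(bs,bt)
print("grip",tri([(S,bs[0]),(T,bt[0])]))
print("grip plane", [plane(T,bt[0],.238)])
a,b=plane(T,(398,214),.267),plane(T,(392,260),.267);print("tips",a,b,np.arctan2(*(a-b)[[1,0]]), np.linalg.norm(a-b))
print("bracket",plane(T,(221,203),.118),plane(S,(425,225),.118),tri([(S,(425,225)),(T,(221,203))]))
a,b=plane(T,(228,122),.178),plane(T,(207,234),.178);print("face",a,b,np.arctan2(*(a-b)[[1,0]]))
for n,u in dict(peg=(379,211),tape=(348,153),jar=(405,280),forc=(301,200)).items(): print(n,plane(T,u,.05))
v=cv2.resize(np.hstack([si[125:240,215:375],si[190:305,380:540]]),None,fx=2.5,fy=2.5,interpolation=2)
w=cv2.resize(np.hstack([ti[160:275,350:510],ti[150:265,180:340]]),None,fx=2.5,fy=2.5,interpolation=2)
cv2.imwrite("pics/c.png",np.vstack([v,w])[:,:,::-1])
E
```

```text
(array([248.29166667, 146.72222222]), array([13, 13, 11,  9, 72], dtype=int32), ((18.150001525878906, 16.549999237060547), (8.854375839233398, 8.538147926330566), 18.43494987487793)) (array([392.80246914, 236.88888889]), array([ 10,  11,  16,  13, 162], dtype=int32), ((17.62162208557129, 16.7702693939209), (14.302711486816406, 11.507928848266602), 9.462322235107422))
grip (array([ 0.40781626, -0.31568157,  0.24687137]), [np.float64(0.7184856815306642), np.float64(0.7184856815307628)])
grip plane [array([ 0.40769732, -0.31680051,  0.238     ])]
tips [ 0.46088657 -0.3233141   0.267     ] [ 0.35506725 -0.30859544  0.267     ] -0.13820557225355873 0.10683804565862257
bracket [0.49365233 0.12864785 0.118     ] [0.50203503 0.13750125 0.118     ] (array([0.49435892, 0.13610822, 0.10461556]), [np.float64(3.743684783505215), np.float64(3.743684783505213)])
face [0.70377021 0.10326094 0.178     ] [0.4087946  0.14560996 0.178     ] -0.14259352007855525
peg [ 0.48131075 -0.31598062  0.05      ]
tape [ 0.6527311  -0.22472203  0.05      ]
jar [ 0.28273849 -0.39086953  0.05      ]
forc [ 0.51089258 -0.08759974  0.05      ]
```

View pics/c.png

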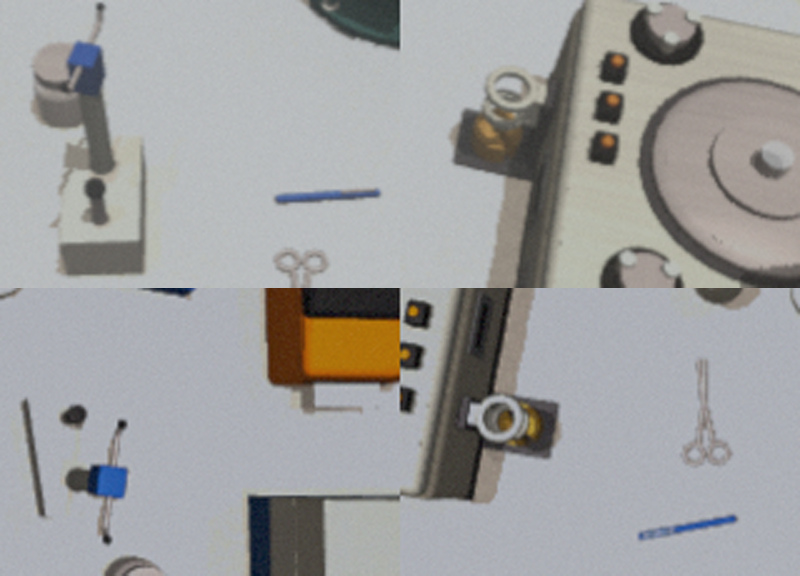

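The crops confirm the blue grip with hook arms roughly along world x and the bracket rings at scene (424,225) and top (220,202), with the brass collar below them. Next I go up and over to the pole.

```bash
python3 -m pendant '[[[-5,-5,-40],[0,0,0],1],[[-15,-20,-80],[0,0,0],1],[[-40,-55,-120],[0,0,0],1],[[-70,-95,-150],[0,0,0],1],[[-100,-135,-170],[0,0,0],1],[[-130,-175,-170],[0,0,0],1],[[-160,-215,-170],[0,0,0],1],[[-190,-255,-170],[0,0,-0.1],1],[[-220,-300,-170],[0,0,-0.15],1],[[-250,-340,-170],[0,0,-0.2],1]]'
cat >> h.py <<'E'
def goto(X,yaw):  # yaw of tool y (mod pi)
    p,R=tool();y=np.arctan2(R[1,1],R[0,1]);d=(yaw-y+np.pi/2)%np.pi-np.pi/2
    o=get_obs();print("t",round(o["time"],2),"pos",p.round(4),"yaw",round(y,3),"tilt",R[2,:2].round(4),"shift mm",((np.array(X)-p)@R*1e3).round(1),"turn z",round(-d,3),"q",o["q"].round(2),"F",o["force"].round(2),"gap",round(o["finger_gap"],4),"grip",round(o["grip_force"],1))
E
python3 -c "
from h import *
goto((.408,-.316,.40),1.433)"
```

```text
time: 0.93
position: [0.2707, 0.1847, 0.3991]
ee_rot: [0.0, 0.078, 0.997, 0.0]
force: [0.7, -0.1, -0.1]
finger_gap: 0.0856
grip_force: 0.0
t 0.93 pos [0.2707 0.1847 0.3991] yaw 1.415 tilt [-0.0004  0.0001] shift mm [-213.1 -473.4   -0.9] turn z -0.018 q [ 0.35 -0.08  0.01  1.66 -0.    0.5 ] F [ 0.7  -0.11 -0.07] gap 0.0856 grip 0.0
```

```bash
python3 -m pendant '[[[-15,-40,0],[0,0,0],1],[[-30,-75,0],[0,0,0],1],[[-45,-110,0],[0,0,0],1],[[-60,-145,0],[0,0,0],1],[[-75,-180,0],[0,0,0],1],[[-95,-215,0],[0,0,0],1],[[-110,-250,0],[0,0,0],1],[[-125,-285,0],[0,0,0],1],[[-140,-315,0],[0,0,0],1],[[-155,-345,0],[0,0,0],1]]'
python3 -m pendant '[[[-15,-35,0],[0,0,0],1],[[-30,-70,0],[0,0,0],1],[[-42,-100,0],[0,0,0],1],[[-52,-120,0],[0,0,0],1],[[-57,-128,0],[0,0,0],1],[[-57,-128,0],[0,0,0],1],[[-57,-128,0],[0,0,0],1],[[-57,-128,0],[0,0,0],1],[[-57,-128,0],[0,0,0],1],[[-57,-128,0],[0,0,0],1]]'
python3 -c "
from h import *
goto((.408,-.316,.40),1.433)
c=camera_info('wrist');im=grab_frame('wrist');cv2.imwrite('pics/w1.png',im[:,:,::-1]);np.save('w1.npy',c,allow_pickle=True)
b=blue(im,(0,0,640,400));print(b);print(c['R'],-c['R'].T@c['t']);print(proj(c,(.408,-.316,.25)),[plane(c,b[0],z) for z in(.24,.252)])
"
```

```text
time: 1.77
position: [0.3688, -0.1804, 0.3988]
ee_rot: [0.0, 0.08, 0.997, 0.0]
force: [1.2, 0.8, -0.4]
finger_gap: 0.0854
grip_force: 0.0
time: 2.6
position: [0.405, -0.3124, 0.3995]
ee_rot: [0.0, 0.079, 0.997, -0.0]
force: [0.4, 0.8, -1.0]
finger_gap: 0.0855
grip_force: 0.0
t 2.6 pos [ 0.405  -0.3124  0.3995] yaw 1.413 tilt [-0.0007 -0.0005] shift mm [-3.5 -3.1 -0.5] turn z -0.02 q [-0.82  0.25  0.39  1.71  0.   -0.66] F [ 0.4   0.76 -0.98] gap 0.0855 grip 0.0
(array([289.28868051, 308.03683858]), array([ 245,  293,   84,   52, 1493], dtype=int32), ((285.6048278808594, 317.9835205078125), (83.05292510986328, 49.290565490722656), 2.385944128036499))
[[ 1.57519350e-01  9.87515834e-01 -3.63434665e-04]
 [ 9.36348013e-01 -1.49240585e-01  3.17772947e-01]
 [ 3.13751578e-01 -5.03956896e-02 -9.48166769e-01]] [ 0.32430602 -0.30013715  0.54260389]
[311.21173269 183.81431541] [array([ 0.53672618, -0.35949051,  0.24      ]), array([ 0.52830249, -0.3571368 ,  0.252     ])]
```

View pics/w1.png

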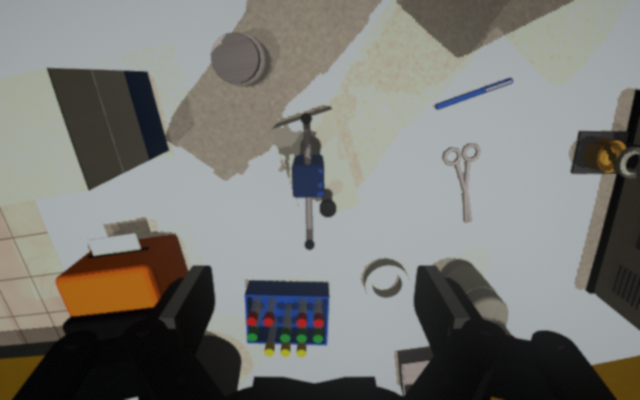

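The wrist view shows the grip at about (309,176), hook tips at (309,244) and (306,119), and the peg cap at (328,208).

```bash
python3 -c "
from h import *
c=np.load('w1.npy',allow_pickle=True).item();im=cv2.imread('pics/w1.png')[:,:,::-1]
x0,y0,x1,y1=280,140,340,215
h=cv2.cvtColor(im[y0:y1,x0:x1],cv2.COLOR_RGB2HSV);m=cv2.inRange(h,(100,80,30),(135,255,255))
n,l,s,ce=cv2.connectedComponentsWithStats(m);k=1+np.argmax(s[1:,4]);print(s[k],ce[k]+[x0,y0],cv2.minAreaRect(np.argwhere(l==k)[:,::-1].astype(np.float32)))
u=ce[k]+[x0,y0]
T=camera_info('top');S=camera_info('scene')
print([plane(c,u,z) for z in(.228,.24,.252)],tri([(c,u),(T,(392.8,236.9)),(S,(248.3,146.7))]))
a,b=plane(c,(309,244),.267),plane(c,(306,119),.267);print(a,b,(a+b)/2,np.linalg.norm(a-b),np.arctan2(*(a-b)[[1,0]]))
"
```

```text
[  13   16   32   41 1093] [307.98444648 177.9652333 ] ((28.5, 36.0), (40.0, 31.0), 90.0)
[array([ 0.4082922 , -0.31923029,  0.228     ]), array([ 0.4050887 , -0.31850202,  0.24      ]), array([ 0.4018852 , -0.31777374,  0.252     ])] (array([ 0.40569109, -0.31713049,  0.24314833]), [np.float64(1.8395370421569057), np.float64(2.4422305556819626), np.float64(0.8886782997898961)])
[ 0.45599483 -0.3255734   0.267     ] [ 0.35142414 -0.31075289  0.267     ] [ 0.40370949 -0.31816314  0.267     ] 0.10561569852688349 -0.14078951710056728
```

```bash
python3 -c "
from h import *
goto((.4045,-.3178,.209),1.431)"
python3 -m pendant '[[[0,-5,0],[0,0,-0.018],1],[[0,-5,25],[0,0,-0.018],1],[[0,-5,55],[0,0,-0.018],1],[[0,-5,85],[0,0,-0.018],1],[[0,-5,115],[0,0,-0.018],1],[[0,-5,140],[0,0,-0.018],1],[[0,-5,160],[0,0,-0.018],1],[[0,-5,175],[0,0,-0.018],1],[[0,-5,186],[0,0,-0.018],1],[[0,-5,190],[0,0,-0.018],1]]'
python3 -c "
from h import *
goto((.4045,-.3178,.209),1.431)
c=camera_info('wrist');im=grab_frame('wrist');cv2.imwrite('pics/w2.png',im[:,:,::-1])"
```

```text
t 2.65 pos [ 0.405  -0.3126  0.3994] yaw 1.413 tilt [-0.0006 -0.0005] shift mm [ -0.2  -5.2 190.4] turn z -0.018 q [-0.82  0.25  0.39  1.71  0.   -0.66] F [-0.15  0.17  0.93] gap 0.0853 grip 0.0
time: 3.48
position: [0.4038, -0.3175, 0.2077]
ee_rot: [-0.001, 0.07, 0.998, 0.001]
force: [0.5, 0.3, -0.7]
finger_gap: 0.0856
grip_force: 0.0
t 3.48 pos [ 0.4038 -0.3175  0.2077] yaw 1.43 tilt [0.0013 0.0011] shift mm [-0.7 -0.2 -1.3] turn z -0.001 q [-0.82  0.25 -0.13  1.19  0.   -0.68] F [ 0.51  0.31 -0.67] gap 0.0856 grip 0.0
```

View pics/w2.png

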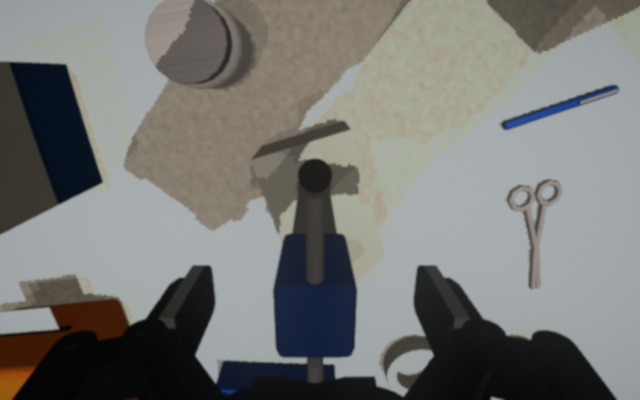

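The grip sits centred between the fingers at (315,295), so I close.

```bash
python3 -m pendant '[[[0,0,0],[0,0,0],0.4],[[0,0,0],[0,0,0],0.4],[[0,0,0],[0,0,0],0.4],[[0,0,0],[0,0,0],0.2],[[0,0,0],[0,0,0],0],[[0,0,0],[0,0,0],0],[[0,0,0],[0,0,0],0],[[0,0,0],[0,0,0],0],[[0,0,0],[0,0,0],0],[[0,0,0],[0,0,0],0]]' 60
python3 -m pendant '[[[0,0,-2],[0,0,0],0],[[0,0,-5],[0,0,0],0],[[0,0,-10],[0,0,0],0],[[0,0,-17],[0,0,0],0],[[0,0,-25],[0,0,0],0],[[0,0,-33],[0,0,0],0],[[0,0,-41],[0,0,0],0],[[0,0,-49],[0,0,0],0],[[0,0,-55],[0,0,0],0],[[0,0,-60],[0,0,0],0]]'
python3 -c "
from h import *
goto((.4045,-.3178,.39),1.431)"
```

```text
time: 4.37
position: [0.4046, -0.3185, 0.2094]
ee_rot: [0.0, 0.07, 0.998, -0.0]
force: [0.3, 1.0, 7.3]
finger_gap: 0.0275
grip_force: 58.7
time: 5.2
position: [0.4044, -0.3185, 0.2698]
ee_rot: [0.0, 0.071, 0.998, -0.0]
force: [0.1, 0.1, -4.1]
finger_gap: 0.0278
grip_force: 59.3
t 5.2 pos [ 0.4044 -0.3185  0.2698] yaw 1.43 tilt [-0.0004 -0.0004] shift mm [  -0.     0.6 -120.2] turn z -0.001 q [-0.83  0.24  0.02  1.35 -0.   -0.68] F [ 0.07  0.07 -4.05] gap 0.0278 grip 59.3
```

```bash
python3 -m pendant '[[[0,0,-15],[0,0,0],0],[[0,0,-40],[0,0,0],0],[[0,0,-65],[0,0,0],0],[[0,0,-88],[0,0,0],0],[[0,5,-103],[0,0,0],0],[[0,15,-110],[0,0,0],0],[[0,30,-115],[0,0,0],0],[[0,50,-120],[0,0,0],0],[[0,75,-120],[0,0,0],0],[[0,100,-120],[0,0,0],0]]'
python3 -c "
from h import *
goto((.42,.03,.39),1.431)"
```

```text
time: 6.03
position: [0.4182, -0.2174, 0.3883]
ee_rot: [-0.0, 0.071, 0.997, 0.0]
force: [0.2, 0.8, -2.6]
finger_gap: 0.0275
grip_force: 59.9
t 6.03 pos [ 0.4182 -0.2174  0.3883] yaw 1.429 tilt [0.0008 0.0007] shift mm [ 33.1 245.2  -1.5] turn z -0.002 q [-0.65  0.17  0.26  1.65  0.   -0.51] F [ 0.17  0.78 -2.58] gap 0.0275 grip 59.9
```

```bash
python3 -m pendant '[[[3,25,0],[0,0,0],0],[[6,53,0],[0,0,0],0],[[10,82,0],[0,0,0],0],[[14,112,0],[0,0,0],0],[[18,142,0],[0,0,0],0],[[22,172,0],[0,0,0],0],[[26,200,0],[0,0,0],0],[[30,224,0],[0,0,0],0],[[33,238,0],[0,0,0],0],[[33,245,0],[0,0,0],0]]'
python3 -m pendant '[[[0,0,0],[0,0,0],0],[[0,0,0],[0,0,0],0],[[0,0,0],[0,0,0],0],[[0,0,0],[0,0,0],0],[[0,0,0],[0,0,0],0],[[0,0,0],[0,0,0],0],[[0,0,0],[0,0,0],0],[[0,0,0],[0,0,0],0],[[0,0,0],[0,0,0],0],[[0,0,0],[0,0,0],0]]'
python3 -c "
from h import *
goto((.42,.03,.39),1.431)
c=camera_info('wrist');im=grab_frame('wrist');cv2.imwrite('pics/w3.png',im[:,:,::-1]);np.save('w3.npy',c,allow_pickle=True)
print(proj(c,(.495,.131,.118)),proj(c,(.495,.131,.035)))
s=grab_frame('scene');t=grab_frame('top')
cv2.imwrite('pics/s3.png',s[:,:,::-1]);cv2.imwrite('pics/t3.png',t[:,:,::-1])
"
```

```text
time: 6.87
position: [0.4189, 0.0304, 0.3885]
ee_rot: [-0.0, 0.069, 0.998, 0.0]
force: [-0.3, -0.8, -2.8]
finger_gap: 0.0276
grip_force: 59.9
time: 7.7
position: [0.4202, 0.0278, 0.3889]
ee_rot: [0.0, 0.071, 0.998, 0.0]
force: [0.1, 0.1, -3.4]
finger_gap: 0.0273
grip_force: 59.9
t 7.7 pos [0.4202 0.0278 0.3889] yaw 1.43 tilt [-0.  0.] shift mm [ 0.5  2.2 -1.1] turn z -0.001 q [-0.13  0.08  0.15  1.64  0.    0.01] F [ 0.13  0.15 -3.39] gap 0.0273 grip 59.9
[405.2329975  200.02680655] [391.38996839 181.74585695]
```

View pics/w3.png

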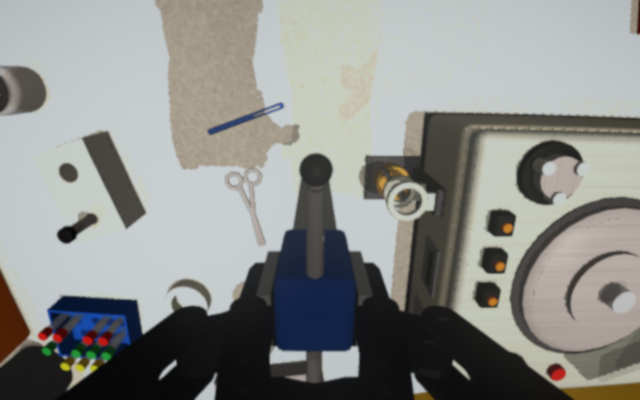

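The wrist view shows the upper ring's mouth at (404,201), as predicted, with the pole held straight. I shift so the camera looks straight down the bracket axis and can read the slot.

```bash
python3 -m pendant '[[[-10,7,0],[0,0,0],0],[[-28,22,0],[0,0,0],0],[[-48,38,0],[0,0,0],0],[[-70,55,0],[0,0,0],0],[[-92,72,0],[0,0,0],0],[[-112,88,0],[0,0,0],0],[[-130,102,0],[0,0,0],0],[[-142,112,0],[0,0,0],0],[[-142,112,0],[0,0,0],0],[[-142,112,0],[0,0,0],0]]'
python3 -m pendant '[[[0,0,0],[0,0,0],0],[[0,0,0],[0,0,0],0],[[0,0,0],[0,0,0],0],[[0,0,0],[0,0,0],0],[[0,0,0],[0,0,0],0],[[0,0,0],[0,0,0],0],[[0,0,0],[0,0,0],0],[[0,0,0],[0,0,0],0],[[0,0,0],[0,0,0],0],[[0,0,0],[0,0,0],0]]'
python3 -c "
from h import *
goto((.495,.131,.39),1.431)
c=camera_info('wrist');im=grab_frame('wrist');cv2.imwrite('pics/w4.png',im[:,:,::-1]);np.save('w4.npy',c,allow_pickle=True)
p=proj(c,(.495,.131,.118));print(p,proj(c,(.495,.131,.035)),-c['R'].T@c['t'],c['camera_matrix'])
x,y=map(int,p);x0,y0=max(x-60,0),max(y-50,0);print(x0,y0)
cv2.imwrite('pics/w4c.png',cv2.resize(im[y0:y0+100,x0:x0+120],None,fx=6,fy=6,interpolation=2)[:,:,::-1])
"
```

```text
time: 8.68
position: [0.5774, 0.1194, 0.3879]
ee_rot: [-0.001, 0.07, 0.998, -0.0]
force: [0.4, 0.6, -3.8]
finger_gap: 0.0273
grip_force: 60.1
time: 9.52
position: [0.5765, 0.1187, 0.3889]
ee_rot: [-0.0, 0.071, 0.998, -0.0]
force: [-0.8, -0.3, -4.4]
finger_gap: 0.0271
grip_force: 60.1
t 9.52 pos [0.5765 0.1187 0.3889] yaw 1.43 tilt [ 0. -0.] shift mm [82.5  0.7 -1.1] turn z -0.001 q [ 0.06  0.41  0.6   1.76 -0.    0.21] F [-0.75 -0.35 -4.36] gap 0.0271 grip 60.1
[315.12014871  79.75134104] [314.91841924  79.8982514 ] [0.49574655 0.1295313  0.53204289] [[353.7837435    0.         313.97092837]
 [  0.         353.7837435  198.04277463]
 [  0.           0.           1.        ]]
255 29
```

View pics/w4c.png

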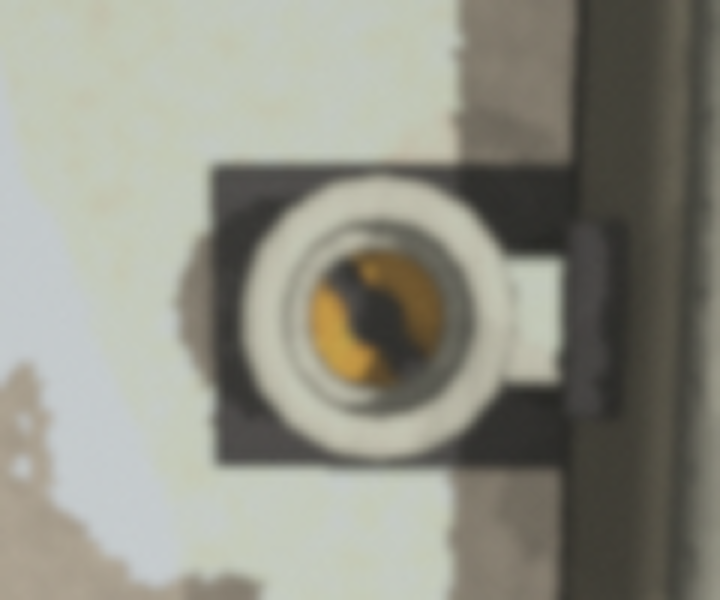

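This view goes straight down through all three rings. They are concentric at crop (378,317), pixel (318.0,81.8), and the slot runs from crop (342,272) to (410,362).

```bash
python3 -c "
from h import *
c=np.load('w4.npy',allow_pickle=True).item()
f=lambda x,y:(255+(x+.5)/6-.5,29+(y+.5)/6-.5)
print(plane(c,f(378,317),.118),plane(c,f(376,316),.035))
im=cv2.imread('pics/w4.png')
r=cv2.cvtColor(im[29:129,255:375],cv2.COLOR_BGR2HSV);b=cv2.inRange(r,(8,110,90),(30,255,255))
n,l,s,ce=cv2.connectedComponentsWithStats(b);ks=np.argsort(-s[1:,4])[:2]+1
P=[plane(c,ce[k]+[255,29],.035) for k in ks];print(s[ks],P,'slot yaw by lobes',np.arctan2(*(P[0]-P[1])[[1,0]])+np.pi/2,(P[0]+P[1])/2)
a,d=plane(c,f(410,362),.035),plane(c,f(342,272),.035);print('slot',np.arctan2(*(a-d)[[1,0]]),np.linalg.norm(a-d))
a,d=plane(c,f(560,590),.178),plane(c,f(578,10),.178);print('face',np.arctan2(*(a-d)[[1,0]]))
c=np.load('w3.npy',allow_pickle=True).item();print('w3',plane(c,(404,201),.118))
"
```

```text
[0.49716107 0.13347772 0.118     ] [0.49716841 0.13385538 0.035     ]
[[ 52  48  12  16 106]
 [ 60  42  13  15  95]] [array([0.50148406, 0.12575403, 0.035     ]), array([0.49242084, 0.14115028, 0.035     ])] slot yaw by lobes 0.5320427285459923 [0.49695245 0.13345216 0.035     ]
slot 0.5258995459589234 0.024682276155253847
face -0.1461881977657766
w3 [0.49606185 0.12939394 0.118     ]
```

```bash
python3 -m pendant '[[[8,0,0],[0,0,-0.07],0],[[20,1,0],[0,0,-0.15],0],[[34,1,0],[0,0,-0.24],0],[[48,2,0],[0,0,-0.33],0],[[61,2,5],[0,0,-0.42],0],[[71,3,12],[0,0,-0.51],0],[[78,3,20],[0,0,-0.59],0],[[81,3,26],[0,0,-0.65],0],[[81,3,30],[0,0,-0.67],0],[[81,3,30],[0,0,-0.67],0]]'
python3 -m pendant '[[[0,0,3],[0,0,0],0],[[0,0,8],[0,0,0],0],[[0,0,14],[0,0,0],0],[[0,0,20],[0,0,0],0],[[0,0,25],[0,0,0],0],[[0,0,28],[0,0,0],0],[[0,0,30],[0,0,0],0],[[0,0,30],[0,0,0],0],[[0,0,30],[0,0,0],0],[[0,0,30],[0,0,0],0]]'
python3 -c "
from h import *
goto((.497,.133,.33),.53+np.pi/2)
s=grab_frame('scene');t=grab_frame('top')
cv2.imwrite('pics/s5.png',s[:,:,::-1])
S=camera_info('scene');print('scene ring expected',proj(S,(.497,.133,.118)),'foot',proj(S,(.497,.133,.132)))
v=[cv2.resize(a,None,fx=6,fy=6,interpolation=2) for a in (s[165:255,385:450],t[155:245,195:260])]
cv2.imwrite('pics/s5c.png',np.hstack(v)[:,:,::-1])"
```

```text
time: 10.4
position: [0.4965, 0.1331, 0.3584]
ee_rot: [-0.0, -0.261, 0.965, 0.0]
force: [-0.1, -0.1, -3.3]
finger_gap: 0.0272
grip_force: 60.1
time: 11.23
position: [0.4968, 0.1331, 0.3292]
ee_rot: [0.0, -0.261, 0.965, -0.0]
force: [0.1, -0.3, -3.4]
finger_gap: 0.0273
grip_force: 60.2
t 11.23 pos [0.4968 0.1331 0.3292] yaw 2.1 tilt [-0.0004 -0.0001] shift mm [-0.1 -0.2 -0.8] turn z -0.001 q [ 0.1   0.24  0.18  1.51  0.   -0.43] F [ 0.09 -0.34 -3.4 ] gap 0.0273 grip 60.2
scene ring expected [423.18133739 223.13338139] foot [424.15683399 220.12138087]
```

View pics/s5c.png

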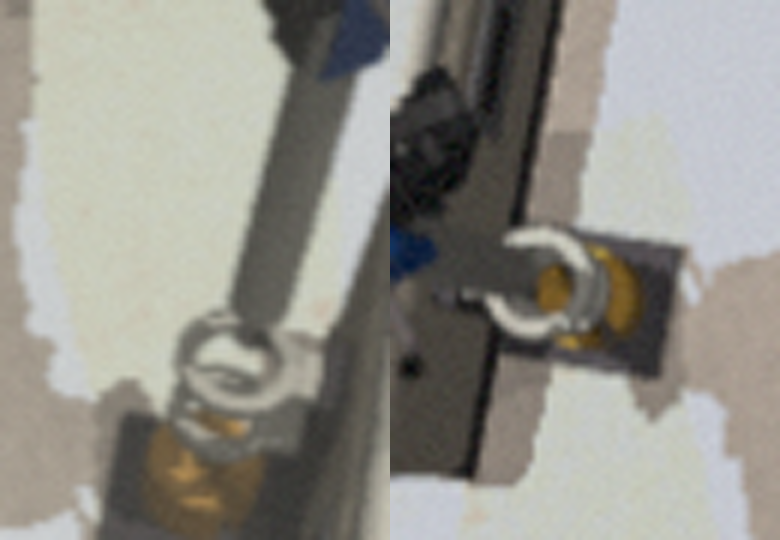

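In the scene crop the tube's lower end is near (262,310) and the ring centre is at (230,358), so the foot seems a few mm off to +y. That suggests a small lean in the grip. I'll measure the tube's axis numerically in the two scene pictures, with the arm at different yaws.

```bash
cat >> h.py <<'E'
def tubeaxis(c,im,P,zs,half=16,show=False):
    # lateral offset (px) of dark tube centre from projected vertical line at P
    g=cv2.cvtColor(im,cv2.COLOR_RGB2GRAY).astype(np.float32);out=[]
    for z in zs:
        a=proj(c,(*P,z));b=proj(c,(*P,z+.01));t=(b-a)/np.linalg.norm(b-a);n=np.array([-t[1],t[0]])
        n*=np.sign(n[0]);s=np.arange(-half,half+.1,.25);q=(a+s[:,None]*n).astype(np.float32)
        pr=cv2.remap(g,q[:,0].reshape(1,-1),q[:,1].reshape(1,-1),1)[0]
        m=s.size//2;d=np.gradient(cv2.GaussianBlur(pr.reshape(1,-1),(1,1),0)[0] if 0 else np.convolve(pr,np.ones(4)/4,'same'))
        d[:6]=d[-6:]=0
        l,r=s[d.argmin()],s[d.argmax()]
        X=np.array([*P,z]);sc=np.linalg.norm(c["R"]@X+c["t"])/c["camera_matrix"][0,0]*1e3
        out.append((round(z,3),l,r,round((l+r)/2*sc,1),round((r-l)*sc,1)))
        if show: print(pr[::4].astype(int))
    return out
E
python3 - <<'E'
from h import *
S=camera_info('scene')
for f,P,b in(("s3",(.4202,.0278),.192),("s5",(.4968,.1331),.132)):
    im=cv2.imread(f"pics/{f}.png")[:,:,::-1]
    print(f,*tubeaxis(S,im,P,np.arange(b+.0,b+.16,.012)),sep="\n")
o=-S["R"].T@S["t"];print(o)
W=camera_info('wrist');print([proj(W,(.4968,.1331,z)) for z in(.132,.158,.25,.32)])
E
```

```text
s3
(np.float64(0.192), np.float64(-1.0), np.float64(3.25), np.float64(2.8), np.float64(10.7))
(np.float64(0.204), np.float64(-1.75), np.float64(4.5), np.float64(3.4), np.float64(15.6))
(np.float64(0.216), np.float64(-3.5), np.float64(6.0), np.float64(3.1), np.float64(23.6))
(np.float64(0.228), np.float64(-3.75), np.float64(6.25), np.float64(3.1), np.float64(24.7))
(np.float64(0.24), np.float64(-4.0), np.float64(6.0), np.float64(2.4), np.float64(24.5))
(np.float64(0.252), np.float64(-4.0), np.float64(6.25), np.float64(2.7), np.float64(24.9))
(np.float64(0.264), np.float64(-3.75), np.float64(6.5), np.float64(3.3), np.float64(24.7))
(np.float64(0.276), np.float64(-4.0), np.float64(6.25), np.float64(2.7), np.float64(24.5))
(np.float64(0.288), np.float64(-3.75), np.float64(6.5), np.float64(3.3), np.float64(24.3))
(np.float64(0.3), np.float64(-4.25), np.float64(6.0), np.float64(2.1), np.float64(24.2))
(np.float64(0.312), np.float64(-4.0), np.float64(6.25), np.float64(2.6), np.float64(24.0))
(np.float64(0.324), np.float64(-6.75), np.float64(6.5), np.float64(-0.3), np.float64(30.8))
(np.floa
[... 934 characters left out ...]
64(-4.0), np.float64(6.5), np.float64(3.0), np.float64(25.2))
(np.float64(0.24), np.float64(-4.0), np.float64(6.5), np.float64(3.0), np.float64(25.0))
(np.float64(0.252), np.float64(-4.25), np.float64(6.5), np.float64(2.7), np.float64(25.4))
(np.float64(0.264), np.float64(-4.75), np.float64(6.5), np.float64(2.0), np.float64(26.3))
(np.float64(0.276), np.float64(-5.0), np.float64(6.5), np.float64(1.7), np.float64(26.7))
(np.float64(0.288), np.float64(-5.0), np.float64(6.25), np.float64(1.4), np.float64(25.9))
[ 1.20820782 -0.05389035  1.19934561]
[array([314.52956957, 167.26810405]), array([314.57391241, 173.93248567]), array([314.80462065, 208.69148667]), array([315.13603892, 258.87740705])]
```

```bash
python3 -m pendant '[[[0,0,-5],[0,0,-0.1],0],[[0,0,-12],[0,0,-0.2],0],[[0,0,-18],[0,0,-0.31],0],[[0,0,-20],[0,0,-0.42],0],[[0,0,-20],[0,0,-0.53],0],[[0,0,-20],[0,0,-0.64],0],[[0,0,-20],[0,0,-0.75],0],[[0,0,-20],[0,0,-0.86],0],[[0,0,-20],[0,0,-0.96],0],[[0,0,-20],[0,0,-1.04],0]]'
python3 -m pendant '[[[0,0,0],[0,0,0],0],[[0,0,0],[0,0,0],0],[[0,0,0],[0,0,0],0],[[0,0,0],[0,0,0],0],[[0,0,0],[0,0,0],0],[[0,0,0],[0,0,0],0],[[0,0,0],[0,0,0],0],[[0,0,0],[0,0,0],0],[[0,0,0],[0,0,0],0],[[0,0,0],[0,0,0],0]]'
python3 - <<'E'
from h import *
goto((.497,.133,.33),.53+np.pi/2)
S=camera_info('scene');p,R=tool()
im=grab_frame('scene');cv2.imwrite('pics/s6.png',im[:,:,::-1])
A=[];B=[]
for f,P,yaw,z0 in(("s3",(.4202,.0278),1.43,.389),("s5",(.4968,.1331),2.1,.3292),("s6",tuple(p[:2]),np.arctan2(R[1,1],R[0,1]),p[2])):
    t=[(r[0],r[3]) for r in tubeaxis(S,cv2.imread(f"pics/{f}.png")[:,:,::-1],P,np.arange(z0-.168,z0-.05,.006)) if 23<r[4]<27.5]
    t=np.array(t);k=np.polyfit(z0+.019-t[:,0],t[:,1],1);print(f,len(t),"slope rad",k[0]/1e3,"offset at grasp mm",k[1], "resid",(t[:,1]-np.polyval(k,z0+.019-t[:,0])).std())
    a=proj(S,(*P,.2));b=proj(S,(*P,.21));v=(b-a)/np.linalg.norm(b-a);n=np.array([-v[1],v[0]]);n*=np.sign(n[0])
    w=n@S["R"][:2];x=np.array([np.sin(yaw),-np.cos(yaw)]);y=np.array([np.cos(yaw),np.sin(yaw)])
    A.append([w[:2]@x,w[:2]@y]);B.append(k[0]/1e3)
print(A,B,np.linalg.lstsq(np.array(A),np.array(B),rcond=None))
E
```

```text
time: 12.17
position: [0.4968, 0.1331, 0.3491]
ee_rot: [-0.0, 0.708, -0.706, 0.0]
force: [-0.9, 1.0, -2.8]
finger_gap: 0.0272
grip_force: 60.2
time: 13.0
position: [0.4968, 0.1331, 0.3489]
ee_rot: [0.0, -0.706, 0.708, -0.0]
force: [-0.5, -0.2, -3.6]
finger_gap: 0.0274
grip_force: 60.2
t 13.0 pos [0.4968 0.1331 0.3489] yaw 3.14 tilt [-0. -0.] shift mm [ 0.1 -0.2 18.9] turn z 1.039 q [ 0.1   0.24  0.24  1.57  0.   -1.47] F [-0.49 -0.23 -3.56] gap 0.0274 grip 60.2
s3 15 slope rad 0.004761904761904759 offset at grasp mm 2.291428571428572 resid 0.3749454986849782
s5 20 slope rad 0.0250501253132832 offset at grasp mm -0.006526315789472683 resid 0.32457201432225014
s6 20 slope rad 0.0319298245614035 offset at grasp mm -1.4387501618164897 resid 0.2975602548445573
[[np.float64(-0.1092115265667294), np.float64(0.9881123960820777)], [np.float64(0.6108328720555103), np.float64(0.7710754653123468)], [np.float64(0.9742487665855596), np.float64(-0.13605374446963767)]] [np.float64(0.004761904761904759), np.float64(0.0250501253132832), np.float64(0.0319298245614035)] (array([0.03308434, 0.00758104]), array([2.32190995e-06]), np.int32(2), array([1.31351381, 1.09467812]))
```

The pole leans about 0.03 rad in the tool's x–z plane, with its foot toward tool -x. I turn back to the slot angle, then level it and centre.

```bash
python3 -m pendant '[[[0,0,0],[0,0,0.1],0],[[0,0,0],[0,0,0.22],0],[[0,0,0],[0,0,0.34],0],[[0,0,0],[0,0,0.46],0],[[0,0,0],[0,0,0.58],0],[[0,0,0],[0,0,0.7],0],[[0,0,0],[0,0,0.82],0],[[0,0,0],[0,0,0.93],0],[[0,0,0],[0,0,1.02],0],[[0,0,0],[0,0,1.04],0]]'
python3 -m pendant '[[[-0.5,-0.5,0],[0.001,0.005,0],0],[[-1,-1,0],[0.002,0.01,0],0],[[-1.5,-1.2,0],[0.003,0.015,0],0],[[-2,-1.4,0],[0.003,0.02,0],0],[[-2.3,-1.4,0],[0.003,0.025,0],0],[[-2.3,-1.4,0],[0.003,0.029,0],0],[[-2.3,-1.4,0],[0.003,0.029,0],0],[[-2.3,-1.4,0],[0.003,0.029,0],0],[[-2.3,-1.4,0],[0.003,0.029,0],0],[[-2.3,-1.4,0],[0.003,0.029,0],0]]'
python3 - <<'E'
from h import *
goto((.4995,.133,.33),2.1)
S=camera_info('scene');im=grab_frame('scene');cv2.imwrite('pics/s7.png',im[:,:,::-1])
t=np.array([(r[0],r[3]) for r in tubeaxis(S,im,(.497,.1315),np.arange(.182,.30,.006)) if 23<r[4]<27.5])
print(np.polyfit(.349-t[:,0],t[:,1],1),t[:,1])
E
```

```text
time: 13.88
position: [0.4968, 0.1331, 0.3489]
ee_rot: [-0.0, -0.259, 0.966, -0.0]
force: [-0.1, -0.4, -3.9]
finger_gap: 0.0272
grip_force: 60.1
time: 14.72
position: [0.4994, 0.133, 0.349]
ee_rot: [-0.014, -0.261, 0.965, -0.005]
force: [-0.0, -0.3, -3.4]
finger_gap: 0.0273
grip_force: 60.1
t 14.72 pos [0.4994 0.133  0.349 ] yaw 2.1 tilt [ 0.0288 -0.0031] shift mm [-0.6 -0.  19. ] turn z -0.0 q [ 0.11  0.27  0.27  1.6  -0.01 -0.42] F [-0.02 -0.32 -3.42] gap 0.0273 grip 60.1
[1.77944862 2.39426065] [2.8 2.5 3.1 2.4 2.7 3.  2.1 3.  2.1 3.  2.1 3.  2.1 2.9 2.  2.9 2.  2.9
 2.6 2.6]
```

```bash
python3 -m pendant '[[[-0.1,0,4],[0,0,0],0],[[-0.3,0,10],[0,0,0],0],[[-0.5,0.1,16],[0,0,0],0],[[-0.6,0.1,22],[0,0,0],0],[[-0.8,0.1,28],[0,0,0],0],[[-1,0.1,34],[0,0,0],0],[[-1.2,0.1,40],[0,0,0],0],[[-1.3,0.1,46],[0,0,0],0],[[-1.5,0.2,50],[0,0,0],0],[[-1.5,0.2,52],[0,0,0],0]]'
python3 -m pendant '[[[0,0,1.5],[0,0,0],0],[[-0.1,0,3],[0,0,0],0],[[-0.1,0,4.5],[0,0,0],0],[[-0.2,0,6],[0,0,0],0],[[-0.2,0,7.5],[0,0,0],0],[[-0.3,0,9],[0,0,0],0],[[-0.3,0,10],[0,0,0],0],[[-0.3,0,11],[0,0,0],0],[[-0.3,0,12],[0,0,0],0],[[-0.3,0,12],[0,0,0],0]]'
python3 - <<'E'
from h import *
goto((.4995,.133,.27),2.1)
W=camera_info('wrist');w=grab_frame('wrist');S=camera_info('scene');im=grab_frame('scene')
cv2.imwrite('pics/s8.png',cv2.resize(np.hstack([im[165:255,385:450],np.zeros((90,5,3),np.uint8),grab_frame('top')[155:245,195:260]]),None,fx=5.8,fy=5.8,interpolation=2)[:,:,::-1])
E
```

```text
time: 15.6
position: [0.4992, 0.1331, 0.2962]
ee_rot: [-0.014, -0.261, 0.965, -0.005]
force: [-0.0, -0.3, -3.3]
finger_gap: 0.0275
grip_force: 60.2
time: 16.43
position: [0.4994, 0.133, 0.2847]
ee_rot: [-0.014, -0.261, 0.965, -0.005]
force: [0.2, 0.4, -3.5]
finger_gap: 0.0273
grip_force: 60.2
t 16.43 pos [0.4994 0.133  0.2847] yaw 2.1 tilt [ 0.0291 -0.003 ] shift mm [-0.5 -0.  14.7] turn z -0.0 q [ 0.11  0.26  0.09  1.43 -0.01 -0.42] F [ 0.19  0.4  -3.48] gap 0.0273 grip 60.2
```

View pics/s8.png

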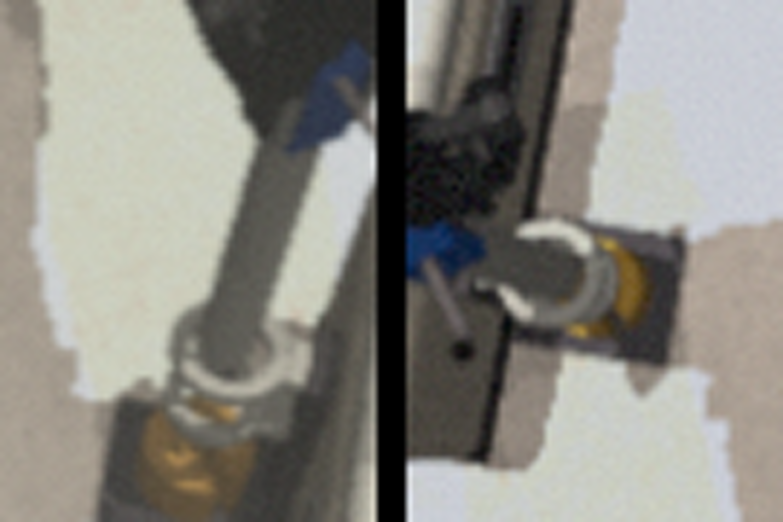

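The tube and spigot are inside the upper ring with no side force: left crop, tube end at (234,350) in a ring centred near (228,350). I continue with a softer grip, so it slips before 30 N, in small steps.

```bash
python3 -m pendant '[[[0,0,0],[0,0,0],0],[[0,0,0.5],[0,0,0],0],[[0,0,1],[0,0,0],0],[[0,0,2],[0,0,0],0],[[-0.1,0,3],[0,0,0],0],[[-0.1,0,4],[0,0,0],0],[[-0.1,0,5],[0,0,0],0],[[-0.2,0,6],[0,0,0],0],[[-0.2,0,6],[0,0,0],0],[[-0.2,0,6],[0,0,0],0]]' 28
python3 -c "
from h import *
goto((.4995,.133,.27),2.1)"
```

```text
time: 17.42
position: [0.4994, 0.133, 0.2789]
ee_rot: [-0.014, -0.261, 0.965, -0.005]
force: [0.1, -0.0, -3.1]
finger_gap: 0.0275
grip_force: 60.2
t 17.42 pos [0.4994 0.133  0.2789] yaw 2.1 tilt [ 0.0291 -0.003 ] shift mm [-0.3 -0.   8.8] turn z -0.0 q [ 0.11  0.26  0.07  1.41 -0.01 -0.42] F [ 0.11 -0.01 -3.11] gap 0.0275 grip 60.2
```

```bash
R='x'; python3 -m pendant '[[[0,0,1],[0,0,0],0],[[0,0,2],[0,0,0],0],[[-0.1,0,3],[0,0,0],0],[[-0.1,0,4],[0,0,0],0],[[-0.1,0,5],[0,0,0],0],[[-0.2,0,6],[0,0,0],0],[[-0.2,0,6],[0,0,0],0],[[-0.2,0,6],[0,0,0],0],[[-0.2,0,6],[0,0,0],0],[[-0.2,0,6],[0,0,0],0]]' 28
```

```text
time: 18.25
position: [0.4995, 0.133, 0.2729]
ee_rot: [-0.014, -0.261, 0.965, -0.005]
force: [-0.3, -0.1, -3.7]
finger_gap: 0.0273
grip_force: 60.2
```

```bash
python3 -m pendant '[[[0,0,1],[0,0,0],0],[[0,0,2],[0,0,0],0],[[-0.1,0,3],[0,0,0],0],[[-0.1,0,4],[0,0,0],0],[[-0.1,0,5],[0,0,0],0],[[-0.2,0,5],[0,0,0],0],[[-0.2,0,5],[0,0,0],0],[[-0.2,0,5],[0,0,0],0],[[-0.2,0,5],[0,0,0],0],[[-0.2,0,5],[0,0,0],0]]'
```

```text
time: 19.08
position: [0.4996, 0.1331, 0.2679]
ee_rot: [-0.014, -0.261, 0.965, -0.005]
force: [0.8, 0.1, -3.8]
finger_gap: 0.0269
grip_force: 60.2
```

```bash
python3 -m pendant '[[[0,0,0.7],[0,0,0],0],[[0,0,1.4],[0,0,0],0],[[-0.1,0,2.1],[0,0,0],0],[[-0.1,0,2.8],[0,0,0],0],[[-0.1,0,3.5],[0,0,0],0],[[-0.2,0,4.2],[0,0,0],0],[[-0.2,0,5],[0,0,0],0],[[-0.2,0,5],[0,0,0],0],[[-0.2,0,5],[0,0,0],0],[[-0.2,0,5],[0,0,0],0]]'
```

```text
time: 19.92
position: [0.4996, 0.1331, 0.2629]
ee_rot: [-0.014, -0.261, 0.965, -0.005]
force: [-0.7, -0.3, -3.2]
finger_gap: 0.0269
grip_force: 60.2
```

```bash
python3 -m pendant '[[[0,0,0.7],[0,0,0],0],[[0,0,1.4],[0,0,0],0],[[-0.1,0,2.1],[0,0,0],0],[[-0.1,0,2.8],[0,0,0],0],[[-0.1,0,3.5],[0,0,0],0],[[-0.2,0,4.2],[0,0,0],0],[[-0.2,0,5],[0,0,0],0],[[-0.2,0,5],[0,0,0],0],[[-0.2,0,5],[0,0,0],0],[[-0.2,0,5],[0,0,0],0]]'
```

```text
time: 20.75
position: [0.4996, 0.1331, 0.2579]
ee_rot: [-0.014, -0.261, 0.965, -0.005]
force: [0.3, -0.2, -3.9]
finger_gap: 0.0273
grip_force: 60.2
```

```bash
python3 -m pendant '[[[0,0,0.8],[0,0,0],0],[[0,0,1.6],[0,0,0],0],[[-0.1,0,2.4],[0,0,0],0],[[-0.1,0,3.2],[0,0,0],0],[[-0.1,0,4],[0,0,0],0],[[-0.2,0,5],[0,0,0],0],[[-0.2,0,6],[0,0,0],0],[[-0.2,0,6],[0,0,0],0],[[-0.2,0,6],[0,0,0],0],[[-0.2,0,6],[0,0,0],0]]'
```

```text
time: 21.58
position: [0.4997, 0.1331, 0.2519]
ee_rot: [-0.014, -0.261, 0.965, -0.005]
force: [0.5, 0.3, -3.7]
finger_gap: 0.0275
grip_force: 60.2
```

```bash
python3 -m pendant '[[[0,0,0.5],[0,0,0],0],[[0,0,1],[0,0,0],0],[[0,0,1.5],[0,0,0],0],[[0,0,2],[0,0,0],0],[[-0.1,0,2.5],[0,0,0],0],[[-0.1,0,3],[0,0,0],0],[[-0.1,0,3.5],[0,0,0],0],[[-0.1,0,4],[0,0,0],0],[[-0.1,0,4],[0,0,0],0],[[-0.1,0,4],[0,0,0],0]]'
```

```text
time: 22.42
position: [0.4997, 0.1331, 0.2479]
ee_rot: [-0.014, -0.261, 0.965, -0.005]
force: [-0.5, 0.0, -3.0]
finger_gap: 0.0275
grip_force: 60.2
```

```bash
python3 -m pendant '[[[0,0,0.5],[0,0,0],0],[[0,0,1],[0,0,0],0],[[0,0,1.5],[0,0,0],0],[[0,0,2],[0,0,0],0],[[-0.1,0,2.5],[0,0,0],0],[[-0.1,0,3],[0,0,0],0],[[-0.1,0,3.5],[0,0,0],0],[[-0.1,0,4],[0,0,0],0],[[-0.1,0,4],[0,0,0],0],[[-0.1,0,4],[0,0,0],0]]'
```

```text
time: 23.25
position: [0.4996, 0.1331, 0.2438]
ee_rot: [-0.014, -0.261, 0.965, -0.005]
force: [0.2, 2.8, -2.8]
finger_gap: 0.0269
grip_force: 60.1
```

```bash
python3 -m pendant '[[[0,0,0.5],[0,0,0],0],[[0,0,1],[0,0,0],0],[[0,0,1.5],[0,0,0],0],[[0,0,2],[0,0,0],0],[[-0.1,0,2.5],[0,0,0],0],[[-0.1,0,3],[0,0,0],0],[[-0.1,0,3.5],[0,0,0],0],[[-0.1,0,4],[0,0,0],0],[[-0.1,0,4],[0,0,0],0],[[-0.1,0,4],[0,0,0],0]]'
```

```text
time: 24.08
position: [0.4996, 0.133, 0.2398]
ee_rot: [-0.014, -0.261, 0.965, -0.005]
force: [0.7, 4.3, -3.0]
finger_gap: 0.0272
grip_force: 60.2
```

```bash
python3 -m pendant '[[[-0.2,0.3,0],[0,0,0],0],[[-0.4,0.6,0],[0,0,0],0],[[-0.6,1,0],[0,0,0],0],[[-0.8,1.4,0],[0,0,0],0],[[-1,1.7,0],[0,0,0],0],[[-1,1.7,0],[0,0,0],0],[[-1,1.7,0],[0,0,0],0],[[-1,1.7,0],[0,0,0],0],[[-1,1.7,0],[0,0,0],0],[[-1,1.7,0],[0,0,0],0]]'
python3 -c "
from h import *
goto((.5,.135,.2398),2.1);print(get_obs()['moment'])"
```

```text
time: 24.92
position: [0.4996, 0.1349, 0.2399]
ee_rot: [-0.014, -0.261, 0.965, -0.005]
force: [-0.4, -0.2, -3.5]
finger_gap: 0.0273
grip_force: 60.1
t 24.92 pos [0.4996 0.1349 0.2399] yaw 2.1 tilt [ 0.029  -0.0031] shift mm [-0.3 -0.1  0. ] turn z -0.0 q [ 0.11  0.27 -0.02  1.31 -0.01 -0.41] F [-0.43 -0.17 -3.46] gap 0.0273 grip 60.1
[ 0.01163981 -0.02159715  0.02499786]
```

```bash
python3 -m pendant '[[[0,0,0.6],[0,0,0],0],[[0,0,1.2],[0,0,0],0],[[0,0,1.8],[0,0,0],0],[[-0.1,0,2.4],[0,0,0],0],[[-0.1,0,3],[0,0,0],0],[[-0.1,0,3.6],[0,0,0],0],[[-0.1,0,4.2],[0,0,0],0],[[-0.1,0,5],[0,0,0],0],[[-0.1,0,5],[0,0,0],0],[[-0.1,0,5],[0,0,0],0]]'
```

```text
time: 25.75
position: [0.4996, 0.135, 0.2348]
ee_rot: [-0.014, -0.261, 0.965, -0.005]
force: [0.3, -0.0, -2.8]
finger_gap: 0.0272
grip_force: 60.1
```

```bash
python3 -m pendant '[[[0,0,0.4],[0,0,0],0],[[0,0,0.8],[0,0,0],0],[[0,0,1.2],[0,0,0],0],[[0,0,1.6],[0,0,0],0],[[0,0,2],[0,0,0],0],[[-0.1,0,2.5],[0,0,0],0],[[-0.1,0,3],[0,0,0],0],[[-0.1,0,3],[0,0,0],0],[[-0.1,0,3],[0,0,0],0],[[-0.1,0,3],[0,0,0],0]]'
```

```text
time: 26.58
position: [0.4996, 0.1349, 0.2319]
ee_rot: [-0.014, -0.261, 0.965, -0.005]
force: [0.3, -0.3, -4.0]
finger_gap: 0.0273
grip_force: 60.1
```

```bash
python3 -m pendant '[[[0,0,0.4],[0,0,0],0],[[0,0,0.8],[0,0,0],0],[[0,0,1.2],[0,0,0],0],[[0,0,1.6],[0,0,0],0],[[0,0,2],[0,0,0],0],[[-0.1,0,2.5],[0,0,0],0],[[-0.1,0,3],[0,0,0],0],[[-0.1,0,3],[0,0,0],0],[[-0.1,0,3],[0,0,0],0],[[-0.1,0,3],[0,0,0],0]]'
```

```text
time: 27.42
position: [0.4996, 0.135, 0.2288]
ee_rot: [-0.014, -0.261, 0.965, -0.005]
force: [-0.2, -0.2, -3.8]
finger_gap: 0.0272
grip_force: 60.1
```

```bash
python3 -m pendant '[[[0,0,0.4],[0,0,0],0],[[0,0,0.8],[0,0,0],0],[[0,0,1.2],[0,0,0],0],[[0,0,1.6],[0,0,0],0],[[0,0,2],[0,0,0],0],[[-0.1,0,2.5],[0,0,0],0],[[-0.1,0,3],[0,0,0],0],[[-0.1,0,3],[0,0,0],0],[[-0.1,0,3],[0,0,0],0],[[-0.1,0,3],[0,0,0],0]]'
```

```text
time: 28.25
position: [0.4997, 0.135, 0.2258]
ee_rot: [-0.014, -0.261, 0.965, -0.005]
force: [0.9, -0.4, -3.4]
finger_gap: 0.0271
grip_force: 60.1
```

```bash
python3 -m pendant '[[[0,0,0.4],[0,0,0],0],[[0,0,0.8],[0,0,0],0],[[0,0,1.2],[0,0,0],0],[[0,0,1.6],[0,0,0],0],[[0,0,2],[0,0,0],0],[[-0.1,0,2.5],[0,0,0],0],[[-0.1,0,3],[0,0,0],0],[[-0.1,0,3],[0,0,0],0],[[-0.1,0,3],[0,0,0],0],[[-0.1,0,3],[0,0,0],0]]'
```

```text
time: 29.08
position: [0.4997, 0.135, 0.2228]
ee_rot: [-0.014, -0.261, 0.965, -0.005]
force: [-0.3, -0.8, -3.8]
finger_gap: 0.0276
grip_force: 60.1
```

```bash
python3 -m pendant '[[[0,0,0.3],[0,0,0],0],[[0,0,0.6],[0,0,0],0],[[0,0,0.9],[0,0,0],0],[[0,0,1.2],[0,0,0],0],[[0,0,1.6],[0,0,0],0],[[0,0,2],[0,0,0],0],[[-0.1,0,2],[0,0,0],0],[[-0.1,0,2],[0,0,0],0],[[-0.1,0,2],[0,0,0],0],[[-0.1,0,2],[0,0,0],0]]'
```

```text
time: 29.92
position: [0.4997, 0.135, 0.2208]
ee_rot: [-0.014, -0.261, 0.965, -0.005]
force: [0.5, -0.0, -3.3]
finger_gap: 0.0274
grip_force: 60.1
```

```bash
python3 -m pendant '[[[0,0,0.3],[0,0,0],0],[[0,0,0.6],[0,0,0],0],[[0,0,0.9],[0,0,0],0],[[0,0,1.2],[0,0,0],0],[[0,0,1.6],[0,0,0],0],[[0,0,2],[0,0,0],0],[[-0.1,0,2],[0,0,0],0],[[-0.1,0,2],[0,0,0],0],[[-0.1,0,2],[0,0,0],0],[[-0.1,0,2],[0,0,0],0]]'
```

```text
time: 30.75
position: [0.4997, 0.135, 0.2188]
ee_rot: [-0.014, -0.261, 0.965, -0.005]
force: [0.4, 1.5, -3.2]
finger_gap: 0.0273
grip_force: 60.1
```

```bash
python3 -m pendant '[[[0,0,0.3],[0,0,0],0],[[0,0,0.6],[0,0,0],0],[[0,0,0.9],[0,0,0],0],[[0,0,1.2],[0,0,0],0],[[0,0,1.6],[0,0,0],0],[[0,0,2],[0,0,0],0],[[-0.1,0,2],[0,0,0],0],[[-0.1,0,2],[0,0,0],0],[[-0.1,0,2],[0,0,0],0],[[-0.1,0,2],[0,0,0],0]]'
```

```text
time: 31.58
position: [0.4998, 0.135, 0.2168]
ee_rot: [-0.014, -0.261, 0.965, -0.005]
force: [0.4, 0.1, -3.4]
finger_gap: 0.0273
grip_force: 60.1
```

```bash
python3 -m pendant '[[[0,0,0.4],[0,0,0],0],[[0,0,0.8],[0,0,0],0],[[0,0,1.2],[0,0,0],0],[[0,0,1.6],[0,0,0],0],[[0,0,2],[0,0,0],0],[[-0.1,0,2.5],[0,0,0],0],[[-0.1,0,3],[0,0,0],0],[[-0.1,0,3],[0,0,0],0],[[-0.1,0,3],[0,0,0],0],[[-0.1,0,3],[0,0,0],0]]'
```

```text
time: 32.42
position: [0.4998, 0.135, 0.2138]
ee_rot: [-0.014, -0.261, 0.965, -0.005]
force: [0.3, 0.4, -4.9]
finger_gap: 0.0274
grip_force: 60.1
```

```bash
python3 -m pendant '[[[0,0,0.4],[0,0,0],0],[[0,0,0.8],[0,0,0],0],[[0,0,1.2],[0,0,0],0],[[0,0,1.6],[0,0,0],0],[[0,0,2],[0,0,0],0],[[-0.1,0,2.5],[0,0,0],0],[[-0.1,0,3],[0,0,0],0],[[-0.1,0,3],[0,0,0],0],[[-0.1,0,3],[0,0,0],0],[[-0.1,0,3],[0,0,0],0]]'
python3 -c "
from h import *
goto((.5,.135,.206),2.1)
s=grab_frame('scene')
cv2.imwrite('pics/s9.png',s[:,:,::-1])"
```

```text
time: 33.25
position: [0.4998, 0.135, 0.2108]
ee_rot: [-0.014, -0.261, 0.965, -0.005]
force: [0.4, -0.4, -3.5]
finger_gap: 0.0273
grip_force: 60.1
t 33.25 pos [0.4998 0.135  0.2108] yaw 2.1 tilt [ 0.0291 -0.003 ] shift mm [-0.3 -0.1  4.8] turn z -0.0 q [ 0.11  0.28 -0.08  1.23 -0.01 -0.41] F [ 0.41 -0.41 -3.52] gap 0.0273 grip 60.1
```

```bash
python3 -m pendant '[[[0,0,0.3],[0,0,0],0],[[0,0,0.6],[0,0,0],0],[[0,0,0.9],[0,0,0],0],[[0,0,1.2],[0,0,0],0],[[0,0,1.5],[0,0,0],0],[[-0.1,0,1.8],[0,0,0],0],[[-0.1,0,2.1],[0,0,0],0],[[-0.1,0,2.4],[0,0,0],0],[[-0.1,0,2.5],[0,0,0],0],[[-0.1,0,2.5],[0,0,0],0]]'
```

```text
time: 34.13
position: [0.4999, 0.135, 0.2083]
ee_rot: [-0.014, -0.261, 0.965, -0.005]
force: [0.1, 1.1, -2.5]
finger_gap: 0.0275
grip_force: 60.1
```

```bash
python3 -m pendant '[[[0,0,0.2],[0,0,0],0],[[0,0,0.4],[0,0,0],0],[[0,0,0.6],[0,0,0],0],[[0,0,0.8],[0,0,0],0],[[0,0,1],[0,0,0],0],[[0,0,1.2],[0,0,0],0],[[0,0,1.4],[0,0,0],0],[[0,0,1.5],[0,0,0],0],[[0,0,1.5],[0,0,0],0],[[0,0,1.5],[0,0,0],0]]'
```

```text
time: 34.97
position: [0.4998, 0.135, 0.2068]
ee_rot: [-0.014, -0.261, 0.965, -0.005]
force: [-0.1, 0.5, -3.8]
finger_gap: 0.0275
grip_force: 60.1
```

```bash
python3 -m pendant '[[[0,0,0.15],[0,0,0],0],[[0,0,0.3],[0,0,0],0],[[0,0,0.45],[0,0,0],0],[[0,0,0.6],[0,0,0],0],[[0,0,0.75],[0,0,0],0],[[0,0,0.9],[0,0,0],0],[[0,0,1],[0,0,0],0],[[0,0,1],[0,0,0],0],[[0,0,1],[0,0,0],0],[[0,0,1],[0,0,0],0]]'
```

```text
time: 35.8
position: [0.5, 0.135, 0.2065]
ee_rot: [-0.013, -0.261, 0.965, -0.005]
force: [-1.2, 0.9, 8.3]
finger_gap: 0.0273
grip_force: 61.5
```

```bash
python3 -m pendant '[[[0,0,0.15],[0,0,0],0],[[0,0,0.3],[0,0,0],0],[[0,0,0.45],[0,0,0],0],[[0,0,0.6],[0,0,0],0],[[0,0,0.75],[0,0,0],0],[[0,0,0.9],[0,0,0],0],[[0,0,1],[0,0,0],0],[[0,0,1],[0,0,0],0],[[0,0,1],[0,0,0],0],[[0,0,1],[0,0,0],0]]'
```

```text
time: 36.63
position: [0.5003, 0.1351, 0.2064]
ee_rot: [-0.012, -0.261, 0.965, -0.005]
force: [-2.8, 0.5, 20.2]
finger_gap: 0.0274
grip_force: 62.9
```

Contact came at TCP z 0.2065, where home was expected, so the pole is seated. I relax the pressure, release, and rise.

```bash
python3 -m pendant '[[[0,0,-0.5],[0,0,0],0],[[0,0,-1],[0,0,0],0],[[0,0,-1.4],[0,0,0],0],[[0,0,-1.4],[0,0,0],0],[[0,0,-1.4],[0,0,0],0],[[0,0,-1.4],[0,0,0],0],[[0,0,-1.4],[0,0,0],0],[[0,0,-1.4],[0,0,0],0],[[0,0,-1.4],[0,0,0],0],[[0,0,-1.4],[0,0,0],0]]' 20
```

```text
time: 37.47
position: [0.5, 0.135, 0.2065]
ee_rot: [-0.013, -0.261, 0.965, -0.005]
force: [-1.1, 0.3, 6.0]
finger_gap: 0.027
grip_force: 61.1
```

```bash
python3 -m pendant '[[[0,0,0],[0,0,0],0.3],[[0,0,0],[0,0,0],0.34],[[0,0,0],[0,0,0],0.38],[[0,0,0],[0,0,0],0.42],[[0,0,0],[0,0,0],0.46],[[0,0,0],[0,0,0],0.5],[[0,0,0],[0,0,0],0.55],[[0,0,0],[0,0,0],0.55],[[0,0,0],[0,0,0],0.55],[[0,0,0],[0,0,0],0.55]]'
```

```text
time: 38.3
position: [0.4998, 0.135, 0.2062]
ee_rot: [-0.014, -0.261, 0.965, -0.005]
force: [0.3, 0.3, 0.2]
finger_gap: 0.0471
grip_force: 0.0
```

```bash
python3 -m pendant '[[[0.1,0,-4],[0,0,0],0.55],[[0.3,0,-10],[0,0,0],0.55],[[0.5,0,-18],[0,0,0],0.55],[[0.8,-0.1,-28],[0,0,0],0.55],[[1.2,-0.1,-40],[0,0,0],0.55],[[1.6,-0.2,-55],[0,0,0],0.55],[[2,-0.2,-70],[0,0,0],0.55],[[2.5,-0.3,-85],[0,0,0],0.55],[[2.9,-0.3,-100],[0,0,0],0.55],[[3.3,-0.3,-115],[0,0,0],0.55]]'
python3 -m pendant '[[[3,0,-10],[0,0,0],0.55],[[12,0,-20],[0,0,0],0.55],[[30,0,-30],[0,0,0],0.55],[[50,0,-40],[0,0,0],0.55],[[75,0,-45],[0,0,0],0.55],[[100,0,-45],[0,0,0],0.55],[[115,0,-45],[0,0,0],0.55],[[120,0,-45],[0,0,0],0.55],[[120,0,-45],[0,0,0],0.55],[[120,0,-45],[0,0,0],0.55]]'
python3 - <<'E'
from h import *
goto((.5,.135,.206),2.1)
S,T=camera_info('scene'),camera_info('top');s=grab_frame('scene');t=grab_frame('top')
cv2.imwrite('pics/s10.png',s[:,:,::-1]);cv2.imwrite('pics/t10.png',t[:,:,::-1])
a=blue(s,(400,120,500,240));b=blue(t,(170,160,270,260));print(a[0],a[1],b[0],b[1],tri([(S,a[0]),(T,b[0])]))
print('expect',proj(S,(.497,.133,.240)),proj(T,(.497,.133,.240)))
print(tubeaxis(S,s,(.497,.133),np.arange(.13,.20,.01)))
E
```

```text
time: 39.13
position: [0.4997, 0.135, 0.3229]
ee_rot: [-0.013, -0.261, 0.965, -0.005]
force: [0.2, -0.6, -0.1]
finger_gap: 0.047
grip_force: 0.0
time: 39.97
position: [0.3975, 0.0753, 0.37]
ee_rot: [-0.013, -0.261, 0.965, -0.005]
force: [0.3, -0.4, -0.3]
finger_gap: 0.0471
grip_force: 0.0
t 39.97 pos [0.3975 0.0753 0.37  ] yaw 2.099 tilt [ 0.0284 -0.0032] shift mm [-123.2    0.4  160.6] turn z -0.001 q [-0.    0.07  0.08  1.6  -0.02 -0.53] F [ 0.27 -0.43 -0.3 ] gap 0.0471 grip 0.0
[433.82828283 194.62626263] [28 69 13 12 99] [206.87830688 197.16931217] [ 28  29  19  17 189] (array([0.49708047, 0.13348974, 0.24041059]), [np.float64(2.8498383205186686), np.float64(2.8498383205185633)])
expect [432.33028764 194.89939099] [205.91142861 197.32403463]
[(np.float64(0.13), np.float64(14.5), np.float64(8.0), np.float64(28.7), np.float64(-16.6)), (np.float64(0.14), np.float64(14.5), np.float64(6.25), np.float64(26.3), np.float64(-20.9)), (np.float64(0.15), np.float64(14.5), np.float64(6.25), np.float64(26.1), np.float64(-20.8)), (np.float64(0.16), np.float64(-3.75), np.float64(6.75), np.float64(3.8), np.float64(26.3)), (np.float64(0.17), np.float64(-3.5), np.float64(6.25), np.float64(3.4), np.float64(24.3)), (np.float64(0.18), np.float64(-4.0), np.float64(6.5), np.float64(3.1), np.float64(26.0)), (np.float64(0.19), np.float64(-4.0), np.float64(6.75), np.float64(3.4), np.float64(26.4)), (np.float64(0.2), np.float64(-6.0), np.float64(9.0), np.float64(3.7), np.float64(36.6))]
```

The grip stands at the home height (0.240, against 0.256 if the key lay on the ring). The pole is upright and the robot is clear.

```bash
python3 -c "
from workcell import *
print(job_done())"
```

```text
the job is handed in; nothing more can be done
None
```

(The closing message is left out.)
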